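# Put the frame strut away in the parts drawer

### The arm

A 7-joint arm with a two-finger parallel gripper is mounted at the origin on the work surface. World frame = base frame: x ahead of the robot, y to its left, z up, the work surface at z = 0. Lengths are in m, angles in rad, forces in N, time in s.
With the tool pointing down it reaches from about 0.4 to 0.85 m from the base axis. Payload 4.5 kg.
Tool frame: the origin (TCP) lies midway between the tips of the shut fingers; the grasp point (between the pads) lies 19 mm behind it (env.tcp_to_grasp is the distance from the TCP to the grasp point, in m); z points along the fingers, y is the direction in which the jaws open and shut (so a half turn about z gives the same grasp; the last joint's range is limited). The gripper opens to 85 mm and grips with 20 to 120 N. Pads are 22 mm wide; open, the fingers measure 114 mm over their backs; the gripper's body (76 mm by 85 mm) begins 54 mm behind the grasp point. The pads swing forward as they close: fully open they stand 13 mm farther back than shut.
Start: joints at [1.296, 0.689, -0.195, 1.565, 0.157, 0.902, -0.215], TCP at [0.19, -0.595, 0.231] pointing down, gripper open.
Joint ranges: [-3.01, 3.01], [-0.46, 2.08], [-1.47, 1.51], [0.13, 2.56], [-1, 4.14], [0.04, 2.09], [-2.66, 2.66]. Speed limits (rad/s): [2.57, 2.57, 3.14, 3.14, 3.14, 3.14, 3.14].

### API

Orientations are given as a rotation vector (axis times angle).
In Python, from cell import env gives the robot as it stands.
- The arm moves only by the shell command python3 -m jog 'ROWS' [FORCE]. ROWS is JSON, a list of rows, each a list of 3 entries, a list of its own where there are three numbers: the shift along the tool's x, y, z in m, then the turn about the tool's z in degrees, then the finger opening in m, from 0 to 0.0854. A call has exactly 8 rows; each row shifts and turns the commanded pose from where the row before left it, along the tool's axes as they then stand; what a row does not reach is not made up. A row lasts 1/10 s, in which the tool goes at most 50 mm and 8.59 degrees, less where a joint would pass 70% of its speed; a pose out of reach is approached as far as the arm can. A call is refused whole if a number of a shift passes 0.05 or a number of a turn 8.59, either way. A call with a gripper value outside its range is refused whole. The fingers move at their own pace and stop on an object; FORCE is the grip in N (left out, the last holds). Time passes only in rows, so rows that do not move let the fingers close, or fill a call up. It gives the time, the measured TCP pose, the force and the opening at its end, in the units of the state.
- env.read_state(): the state, without advancing time (a new reading comes with each control period).
- env.capture(name): name is "scene" or "side" or "wrist"; returns a dict with "frame" (480x640x3 uint8, blue, green, red), "z_map" (480x640 float32, m along the optical axis (not along the pixel's ray), 0 where there is no reading), "K" (3x3 intrinsics, pixels), "k1" (the pictures are not rectified: a ray, as slopes to the right and down, at radius r is drawn at 1 + k1 r^2 times it, then the intrinsics apply), "world_from_camera" (4x4, takes a point from camera to world coordinates); the wrist camera has in their place "hand_eye" (4x4, takes a point from camera to tool coordinates, whose origin is the TCP and whose axes are the flange's). Camera axes: x right, y up, looking along -z (the intrinsics and any distortion apply to the point x, -y, -z); pixel columns grow to the right and rows downward; lengths in m; the calibration is good to about 2 mm. A picture is of the moment at which its call begins: read the wrist's pose just before it.
- env.close_job(): hands the job in, once; it reports no verdict.
Trained networks look in a picture, given as the dict that the camera call returned (one of the last four; its "shot" number tells which), for a name from the list of things; names that differ only in an ending like _2 or _b are one class to them, and where a whole thing is asked for, a point or a joint stands for the part that bears it (a point fixed in the world has none). Each returns a list of dicts, best first, with "score" (0 to 1); they miss things now and then, are a little off and sometimes report something else, mostly with a low value. They report only what shows in the picture. A call takes as long as a camera call.
- env.spot_in(picture, name): "pixel" ([column, row] in pixels, amid what is visible of it).
The state is a dict: "time_s": time; "q": joint angles; "qd": joint speeds; "tau": joint torques, N m; "tool_pos": TCP position; "tool_rot": TCP orientation; "wrist_force": force on the tool from outside, world axes, zero at the start; "torque": the same for the moment, N m; "opening": finger opening in m.
Only numpy, scipy, OpenCV 4.12 (cv2) and the standard library are available. Lean on these libraries where they do the work, as an engineer would, in place of code of your own. Each camera call takes 0.05 s, during which the arm holds its last target. There are 200 camera calls.

### The job

Pull the drawer of the low grey parts cabinet all the way out to its stop. Then pick up the loose frame strut from the bench and lay it gently (do not drop it) in the drawer compartment where the other strut is kept, flat on the floor beside that one and lengthways like it. Leave the drawer fully out, what the drawer already held in its compartments and the things on the bench undisturbed.

Things in the scene. Friction and masses are not known exactly. Their poses are not given: they have to be found in the camera images.
- cabinet: low grey steel bench-top cabinet with one wide drawer, 280 deep (x) x 340 wide (y) x 100 mm high, fixed to the bench. Origin on the bench, under the middle of its front face (as with the drawer shut); the cabinet stands behind it (its own +x) and its front looks along its own -x, roughly towards the robot
- drawer (a joint): how far the drawer is out of the cabinet, in m: 0 fully shut, 0.18 at its stop; it starts a little ajar. It slides along the cabinet's -x and needs a few newtons
- drawer_handle (a point): middle of the drawer's handle, a horizontal steel bar 12 mm thick and 110 mm long along the cabinet's y, held on a post near each end. Its centre line is 40 mm in front of the drawer's front, 70 mm above the bench and 30 mm below the cabinet's top; the point moves with the drawer, axes as the cabinet's
- drawer_floor (a point): point on the drawer's inner floor, 19 mm above the bench, on its middle line, 87 mm behind the front panel's inner face; moves with the drawer, axes as the cabinet's. Walls and a 6 mm divider along x at y = 0 rise 50 mm above the floor; two compartments, each 218 (x) x 147 mm (y). The front rises 73 mm. At the stop, x from -0.087 to +0.087 is in the open, the rest under the cabinet's top
- strut: the loose strut on the open bench, a bare round aluminium tube, 22 mm in diameter, with a square black block (34 x 34, 30 mm long) on each end; 140 mm long over all, 80 mm of bare tube between. Origin in the middle of the tube, 17 mm above what it lies on; x along the tube
- stored_strut: the strut already in the drawer, lying lengthways in one of its two compartments (left or right varies) nearer to the drawer's side wall than to the divider: a bare round aluminium tube, 22 mm in diameter, with a square black block (34 x 34, 30 mm long) on each end; 140 mm long over all, 80 mm of bare tube between. Origin in the middle of the tube, 17 mm above what it lies on; x along the tube
- wheel: caster wheel lying flat in the drawer's other compartment: black rubber, 66 mm in diameter, 24 mm thick; origin at the centre of its underside
- bucket: open white plastic bucket on the bench, 160 mm in diameter at the rim and 140 mm high; origin at the centre of its underside. Bystander
- paint_can: can standing on the bench, 80 mm in diameter and 100 mm high; origin at the centre of its underside. Bystander
- wrench: steel wrench lying flat on the bench, about 180 mm long; origin in its middle, x along it. Bystander

How it is judged:
On the way:
1. the drawer is pulled out to its stop (within 8 mm) (value of joint drawer above 0.172 m), for 0.2 s.
At the end, for the whole second after the job is handed in: Drawer at its stop (within 8 mm); strut still, flat on the drawer floor (on top of nothing), in the stored strut's compartment, parallel to the drawer's sides within 0.25 rad; stored strut flat in that compartment, the wheel in the other (value of joint drawer above 0.172 m and ((y of each of strut, stored_strut in the frame of drawer_floor above 0.01 m and y of wheel in the frame of drawer_floor below -0.01 m) or (y of each of strut, stored_strut in the frame of drawer_floor below -0.01 m and y of wheel in the frame of drawer_floor above 0.01 m)) and angle between strut's own x axis and vertical between 1.45 and 1.69 rad and z of strut in the frame of drawer_floor between 0.005 and 0.026 m and angle between stored_strut's own x axis and vertical between 1.45 and 1.69 rad and z of stored_strut in the frame of drawer_floor between 0.005 and 0.026 m and x of strut in the frame of drawer_floor between -0.09 and 0.13 m and y of strut in the frame of drawer_floor between -0.156 and 0.156 m and angle between the x axis of strut and the x axis of drawer_floor, either way round below 0.25 rad and linear speed of strut below 0.02 m/s); the robot touches nothing.
It fails at once if the bucket on the bench is disturbed (moved more than 40 mm) (distance of bucket from where it was at the start of the episode above 0.04 m).
It fails at once if the can on the bench is disturbed (moved more than 40 mm) (distance of paint_can from where it was at the start of the episode above 0.04 m).
It fails at once if the wrench on the bench is disturbed (moved more than 40 mm) (distance of wrench from where it was at the start of the episode above 0.04 m).
It fails at once if the strut is dropped or thrown into the drawer (faster than 0.6 m/s within the drawer, below its rim) (linear speed of strut above 0.6 m/s and z of strut in the frame of drawer_floor below 0.05 m and x of strut in the frame of drawer_floor between -0.09 and 0.13 m and y of strut in the frame of drawer_floor between -0.156 and 0.156 m).
It also fails if it takes over 53 s, if anything falls off the work surface, if the arm or the gripper's body presses on something with over 40 N, if the wrist force passes 120 N, or if a joint passes its speed limit or range.

## Working session

There is one attempt and no reset: what is moved stays moved. The work goes in short steps, Python scripts to look and compute and a shell command to move; the robot and the scene stay as the last step left them, time stands still between calls to the robot, and variables do not carry over. Pictures are saved under pics/ and viewed, about 8 in all and at most 12, crops included, and the job is handed in when it is done.

```bash
mkdir -p pics; ls
cat > h.py <<'E'
import numpy as np, cv2
from cell import env
from scipy.spatial.transform import Rotation as R
def W(p):
    if "world_from_camera" in p: return np.array(p["world_from_camera"])
    s=p["st"]; T=np.eye(4); T[:3,:3]=R.from_rotvec(s["tool_rot"]).as_matrix(); T[:3,3]=s["tool_pos"]
    return T@np.array(p["hand_eye"])
def cap(n,save=None):
    s=env.read_state(); p=env.capture(n); p["st"]=s
    if save: cv2.imwrite(f"pics/{save}.png",p["frame"])
    return p
def cloud(p,uv=None):
    K=np.array(p["K"]); z=p["z_map"]
    if uv is None:
        v,u=np.mgrid[0:480,0:640]; uv=np.stack([u.ravel(),v.ravel()],1).astype(float)
    uv=np.atleast_2d(np.asarray(uv,float))
    d=(uv-K[:2,2])/[K[0,0],K[1,1]]; x=d.copy()
    for _ in range(15): x=d/(1+p["k1"]*(x**2).sum(1,keepdims=True))
    i=np.round(uv).astype(int); zz=z[i[:,1].clip(0,479),i[:,0].clip(0,639)]
    P=np.c_[x[:,0]*zz,-x[:,1]*zz,-zz,np.ones(len(zz))]@W(p).T
    P=P[:,:3]; P[zz==0]=np.nan
    return P
E
python3 - <<'E'
from h import *
s=env.read_state(); print(s["tool_pos"],R.from_rotvec(s["tool_rot"]).as_matrix().round(3).tolist(),s["opening"])
for c in("scene","side"):
    p=cap(c,c+"0")
    print(c,W(p)[:3,3].round(2))
    for n in "cabinet drawer drawer_handle drawer_floor strut stored_strut wheel bucket paint_can wrench".split():
        for d in env.spot_in(p,n)[:2]: print(n,round(d["score"],2),np.round(d["pixel"]),cloud(p,d["pixel"])[0].round(3))
E
```

```text
pics
[ 0.18967633 -0.59483818  0.23047896] [[0.953, 0.304, -0.001], [0.304, -0.953, 0.002], [-0.0, -0.002, -1.0]] 0.08544809777488376
scene [ 1.15 -0.62  1.22]
cabinet 0.66 [365. 249.] [0.782 0.037 0.104]
cabinet 0.18 [326. 221.] [0.615 0.058 0.084]
drawer 0.69 [326. 220.] [0.614 0.06  0.089]
drawer_handle 0.85 [325. 222.] [0.618 0.053 0.088]
drawer_floor 0.86 [327. 217.] [0.613 0.069 0.094]
strut 0.9 [217. 302.] [ 0.52  -0.349  0.029]
wheel 0.7 [326. 218.] [0.612 0.065 0.091]
bucket 0.77 [377. 135.] [0.482 0.547 0.029]
paint_can 0.76 [249. 340.] [ 0.709 -0.391  0.102]
paint_can 0.54 [326. 223.] [0.617 0.059 0.078]
wrench 0.75 [167. 346.] [ 0.5   -0.533  0.008]
side [0.47 0.91 0.73]
cabinet 0.77 [247. 270.] [0.745 0.154 0.099]
drawer 0.93 [296. 277.] [0.646 0.086 0.033]
drawer_handle 0.62 [303. 280.] [0.616 0.158 0.086]
drawer_floor 0.66 [299. 281.] [0.623 0.168 0.09 ]
strut 0.63 [360. 198.] [ 0.516 -0.339  0.026]
strut 0.42 [376. 177.] [ 0.469 -0.53   0.006]
stored_strut 0.69 [304. 250.] [ 0.643 -0.012  0.046]
bucket 0.63 [358. 200.] [ 0.523 -0.332  0.02 ]
bucket 0.57 [330. 411.] [nan nan nan]
paint_can 0.66 [310. 182.] [ 0.678 -0.341  0.071]
wrench 0.73 [370. 177.] [ 0.493 -0.53   0.007]
```

```bash
python3 -c "
import cv2,numpy as np
a=[cv2.resize(cv2.imread(f'pics/{c}0.png'),(400,300)) for c in('scene','side')]
cv2.imwrite('pics/both0.png',np.hstack(a))"
```

```text
(no output)
```

View pics/scene0.png

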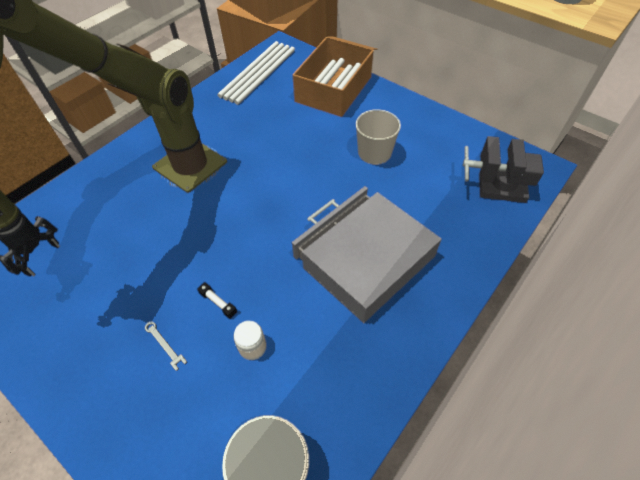

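The picture shows the cabinet around (365,250), its drawer slightly ajar with the handle at about (323,211). The strut is at (217,300), the wrench at (165,345), the can at (249,340) and a bucket at (377,135), with another at the bottom edge. Next I fit the poses from depth.

Run:
```python
from h import *
C={c:cloud(cap(c)) for c in("scene","side")}
np.set_printoptions(precision=4,suppress=True)
for c,P in C.items():
    print(c,"bench z",np.nanmedian(P[(abs(P[:,0]-.45)<.05)&(abs(P[:,1]+.2)<.05),2]))
    m=(abs(P[:,2]-.1)<.008)&(P[:,0]>.45)&(P[:,0]<1.1)&(abs(P[:,1])<.32)
    r=cv2.minAreaRect(P[m][:,:2].astype(np.float32)); print("top",m.sum(),r,cv2.boxPoints(r).tolist(), np.median(P[m,2]))
    m=(P[:,2]>.008)&(P[:,2]<.06)&(abs(P[:,0]-.52)<.1)&(abs(P[:,1]+.345)<.09)
    r=cv2.minAreaRect(P[m][:,:2].astype(np.float32)); print("strut",m.sum(),r,P[m].mean(0))
    m=(P[:,2]>.05)&(P[:,2]<.09)&(P[:,0]>.4)&(P[:,0]<.6)&(P[:,1]>-.1)&(P[:,1]<.25)
    r=cv2.minAreaRect(P[m][:,:2].astype(np.float32)); print("handle",m.sum(),r,P[m].mean(0))
```

```text
scene bench z -0.0004114682119240598
top 8508 ((0.7629098296165466, 0.06779450178146362), (0.3468761742115021, 0.3191092312335968), 82.56269836425781) [[0.5822474956512451, -0.08353152871131897], [0.8986721038818359, -0.12483739852905273], [0.9435721635818481, 0.21912053227424622], [0.6271475553512573, 0.26042640209198]] 0.10027052566814598
strut 451 ((0.5118330717086792, -0.3336634933948517), (0.05373941361904144, 0.14139357209205627), 88.96757507324219) [ 0.5148 -0.3447  0.0279]
handle 224 ((0.5768393278121948, 0.03616798669099808), (0.045244477689266205, 0.233286514878273), 0.8098361492156982) [0.5776 0.0477 0.0751]
side bench z -0.0004369146115819067
top 9284 ((0.7636892199516296, 0.06754806637763977), (0.346628874540329, 0.3185003101825714), 82.52787780761719) [[0.5832529067993164, -0.08358513563871384], [0.8990485668182373, -0.1250041127204895], [0.9441255331039429, 0.21868127584457397], [0.628329873085022, 0.26010024547576904]] 0.09914604051444298
strut 389 ((0.5098307728767395, -0.34197622537612915), (0.041471853852272034, 0.1404847651720047), 89.4991683959961) [ 0.5094 -0.3338  0.024 ]
handle 409 ((0.5765982866287231, 0.04322243481874466), (0.2231552004814148, 0.04675767943263054), 89.63459014892578) [0.5796 0.0559 0.0728]
```

```bash
cat >> h.py <<'E'
def plan(goal,yaw,n):
    """rows (tool axes) to TCP goal, tool-y axis at world angle yaw (mod 180), over n rows"""
    s=env.read_state(); M=R.from_rotvec(s["tool_rot"]).as_matrix()
    a=np.degrees(np.arctan2(M[1,1],M[0,1])); dw=(yaw-a+90)%180-90
    D=(np.array(goal)-s["tool_pos"])/n; t=-dw/n
    print("q",np.round(s["q"],2),"t",s["time_s"],"turn",round(-dw,1),"tilt",np.round(M[2],3))
    for i in range(n):
        Mi=M@R.from_euler("z",t*i,degrees=True).as_matrix()
        print([[round(float(v),3) for v in Mi.T@D],round(float(t),2)])
def cabf(P,o=(0.6405,0.0835),yaw=-7.43):
    c,s=np.cos(np.radians(yaw)),np.sin(np.radians(yaw)); d=P[:,:2]-o
    return np.c_[d@[c,s],d@[-s,c],P[:,2]]
E
python3 - <<'E'
from h import *
np.set_printoptions(precision=3,suppress=True)
for c in("scene","side"):
    Q=cabf(cloud(cap(c)))
    m=(Q[:,2]>.055)&(Q[:,2]<.085)&(Q[:,0]>-.12)&(Q[:,0]<-.045)&(abs(Q[:,1])<.12)
    print(c,m.sum(),np.percentile(Q[m],[2,50,98],axis=0))
    m=(Q[:,2]>.087)&(Q[:,2]<.110)&(Q[:,0]>-.06)&(Q[:,0]<.3)&(abs(Q[:,1])<.15)
    h,e=np.histogram(Q[m,0],np.arange(-.06,.3,.01)); print(h)
    m=(Q[:,2]>.093)&(Q[:,2]<.110)&(Q[:,0]>.01)&(Q[:,0]<.32); print(np.percentile(Q[m],[.3,99.7],axis=0))
p=cap("wrist"); print(np.array(p["hand_eye"]).round(3),p["K"])
plan([.55,.09,.25],-7.4,16)
E
```

```text
scene 158 [[-0.081 -0.059  0.067]
 [-0.072 -0.002  0.075]
 [-0.05   0.057  0.08 ]]
[  0   0 119 243  26   0   0  89 233 241 241 253 243 254 250 262 257 262
 254 270 257 274 267 283 280 278 281 288 287 293 294 303 302 303 149]
[[ 0.017 -0.483  0.093]
 [ 0.298  1.402  0.109]]
side 259 [[-0.081 -0.053  0.068]
 [-0.073  0.011  0.073]
 [-0.046  0.06   0.077]]
[  0   0 212 316   4   0   0 187 315 319 317 314 304 309 312 292 317 293
 297 299 293 295 293 277 292 282 288 277 284 267 278 267 278 257  43]
[[ 0.017 -2.524  0.093]
 [ 0.31   0.626  0.11 ]]
[[ 0.     0.951  0.309  0.079]
 [ 1.     0.    -0.001  0.002]
 [-0.001  0.309 -0.951 -0.142]
 [ 0.     0.     0.     1.   ]] [[352.866   0.    323.411]
 [  0.    352.866 239.904]
 [  0.      0.      1.   ]]
q [ 1.3   0.69 -0.19  1.57  0.16  0.9  -0.22] t 1.35 turn -64.9 tilt [ 0.  0. -1.]
[[0.034, -0.034, -0.001], -4.06]
[[0.037, -0.031, -0.001], -4.06]
[[0.039, -0.029, -0.001], -4.06]
[[0.041, -0.026, -0.001], -4.06]
[[0.043, -0.023, -0.001], -4.06]
[[0.044, -0.02, -0.001], -4.06]
[[0.045, -0.017, -0.001], -4.06]
[[0.046, -0.013, -0.001], -4.06]
[[0.047, -0.01, -0.001], -4.06]
[[0.048, -0.007, -0.001], -4.06]
[[0.048, -0.003, -0.001], -4.06]
[[0.048, 0.0, -0.001], -4.06]
[[0.048, 0.003, -0.001], -4.06]
[[0.048, 0.007, -0.001], -4.06]
[[0.047, 0.01, -0.001], -4.06]
[[0.046, 0.014, -0.001], -4.06]
```

```bash
python3 -m jog '[[[0.034,-0.034,-0.001],-4.06,0.034],[[0.037,-0.031,-0.001],-4.06,0.034],[[0.039,-0.029,-0.001],-4.06,0.034],[[0.041,-0.026,-0.001],-4.06,0.034],[[0.043,-0.023,-0.001],-4.06,0.034],[[0.044,-0.02,-0.001],-4.06,0.034],[[0.045,-0.017,-0.001],-4.06,0.034],[[0.046,-0.013,-0.001],-4.06,0.034]]' 60
python3 -m jog '[[[0.047,-0.01,-0.001],-4.06,0.034],[[0.048,-0.007,-0.001],-4.06,0.034],[[0.048,-0.003,-0.001],-4.06,0.034],[[0.048,0,-0.001],-4.06,0.034],[[0.048,0.003,-0.001],-4.06,0.034],[[0.048,0.007,-0.001],-4.06,0.034],[[0.047,0.01,-0.001],-4.06,0.034],[[0.046,0.014,-0.001],-4.06,0.034]]' 60
python3 - <<'E'
from h import *
np.set_printoptions(precision=3,suppress=True)
p=cap("wrist","w1"); Q=cabf(cloud(p))
m=(Q[:,2]>.055)&(Q[:,2]<.085)&(Q[:,0]>-.12)&(Q[:,0]<-.05)&(abs(Q[:,1])<.045)
print(m.sum(),np.percentile(Q[m],[2,50,98],axis=0))
for lo,hi in((-.045,-.015),(.015,.045)):
    k=m&(Q[:,1]>lo)&(Q[:,1]<hi); print(k.sum(),np.median(Q[k],axis=0))
m=(Q[:,2]>.055)&(Q[:,2]<.085)&(Q[:,0]>-.12)&(Q[:,0]<-.066)&(abs(Q[:,1])<.1); print(np.percentile(Q[m,1],[1,99]))
plan([.567,.094,.1],-7.4,8)
E
```

```text
time_s: 2.15
tool_pos: [0.3705, -0.2517, 0.2397]
tool_rot: [2.843, 1.335, 0.001]
wrist_force: [1.0, -0.4, 0.1]
opening: 0.0339
time_s: 2.95
tool_pos: [0.5498, 0.0896, 0.2475]
tool_rot: [2.356, 2.078, 0.0]
wrist_force: [0.9, -1.0, -0.4]
opening: 0.034
1294 [[-0.08  -0.043  0.071]
 [-0.074  0.004  0.074]
 [-0.062  0.044  0.076]]
385 [-0.074 -0.03   0.074]
497 [-0.074  0.032  0.074]
[-0.058  0.057]
q [ 0.03  0.61 -0.48  1.74  0.35  0.87 -0.71] t 3.0 turn 0.9 tilt [ 0.012  0.006 -1.   ]
[[-0.001, 0.002, 0.019], 0.11]
[[-0.001, 0.002, 0.019], 0.11]
[[-0.001, 0.002, 0.019], 0.11]
[[-0.001, 0.002, 0.019], 0.11]
[[-0.001, 0.002, 0.019], 0.11]
[[-0.001, 0.002, 0.019], 0.11]
[[-0.001, 0.002, 0.019], 0.11]
[[-0.001, 0.002, 0.019], 0.11]
```

View pics/w1.png

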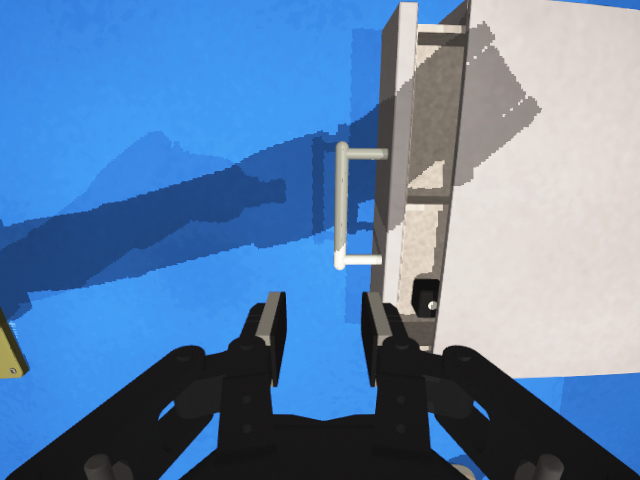

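The handle bar runs from (341,145) to (341,265), between the jaws' lines. The stored strut's end block at (425,298) puts it in the cabinet's −y compartment. Next I descend around the bar and grip it.

```bash
python3 -m jog '[[[-0.004,0.009,0.02],0.4,0.034],[[-0.003,0.008,0.025],0.4,0.034],[[0,0,0.025],0,0.034],[[0,0,0.025],0,0.034],[[0,0,0.025],0,0.034],[[0,0,0.025],0,0.034],[[0,0,0.025],0,0.034],[[0,0,0.021],0,0.034]]' 60
python3 -m jog '[[[0,0,0.004],0,0.034],[[0,0,0],0,0],[[0,0,0],0,0],[[0,0,0],0,0],[[0,0,0],0,0],[[0,0,0],0,0],[[0,0,0],0,0],[[0,0,0],0,0]]' 60
python3 -c "
from h import *
plan([.4147,.114,.055],-7.43,8)"
```

```text
time_s: 3.8
tool_pos: [0.5648, 0.0783, 0.0551]
tool_rot: [-2.374, -2.057, 0.001]
wrist_force: [-0.1, 0.1, -0.4]
opening: 0.0341
time_s: 4.6
tool_pos: [0.5654, 0.0787, 0.053]
tool_rot: [2.373, 2.058, 0.001]
wrist_force: [-2.0, -0.1, 6.0]
opening: 0.0101
q [-0.05  0.89 -0.3   1.85  0.53  0.47 -0.86] t 4.6 turn -0.7 tilt [ 0.     0.001 -1.   ]
[[0.002, -0.019, -0.0], -0.09]
[[0.002, -0.019, -0.0], -0.09]
[[0.002, -0.019, -0.0], -0.09]
[[0.002, -0.019, -0.0], -0.09]
[[0.002, -0.019, -0.0], -0.09]
[[0.002, -0.019, -0.0], -0.09]
[[0.002, -0.019, -0.0], -0.09]
[[0.002, -0.019, -0.0], -0.09]
```

```bash
python3 -m jog '[[[0,-0.008,0],0,0],[[0,-0.014,0],0,0],[[0,-0.018,0],0,0],[[0,-0.018,0],0,0],[[0,-0.018,0],0,0],[[0,-0.018,0],0,0],[[0,-0.014,0],0,0],[[0,-0.008,0],0,0]]' 60
python3 -m jog '[[[0,-0.004,0],0,0],[[0,-0.004,0],0,0],[[0,-0.004,0],0,0],[[0,-0.004,0],0,0],[[0,-0.004,0],0,0],[[0,-0.003,0],0,0],[[0,0,0],0,0],[[0,0,0],0,0]]' 60
```

```text
time_s: 5.4
tool_pos: [0.4489, 0.094, 0.0529]
tool_rot: [2.373, 2.056, -0.003]
wrist_force: [1.3, -4.2, 5.5]
opening: 0.0098
time_s: 6.2
tool_pos: [0.4265, 0.097, 0.0529]
tool_rot: [2.374, 2.056, -0.003]
wrist_force: [-0.8, -3.0, 9.5]
opening: 0.0099
```

```bash
python3 -m jog '[[[0,-0.003,0],0,0],[[0,-0.003,0],0,0],[[0,-0.003,0],0,0],[[0,-0.002,0],0,0],[[0,0,0],0,0],[[0,0,0],0,0],[[0,0,0],0,0],[[0,0,0],0,0]]' 60
python3 - <<'E'
from h import *
np.set_printoptions(precision=3,suppress=True)
for c in("scene","side"):
    Q=cabf(cloud(cap(c,c+"1")),o=(.6524,.0819))
    m=(Q[:,2]>.08)&(Q[:,2]<.1)&(Q[:,0]>-.23)&(Q[:,0]<-.14)&(Q[:,1]>-.16)&(Q[:,1]<-.06)
    print(m.sum(),np.percentile(Q[m],[2,50,98],axis=0))
E
```

```text
time_s: 7.0
tool_pos: [0.4228, 0.0975, 0.0529]
tool_rot: [2.374, 2.045, 0.01]
wrist_force: [12.1, -8.5, -1.2]
opening: 0.01
164 [[-0.192 -0.156  0.081]
 [-0.18  -0.11   0.092]
 [-0.174 -0.062  0.098]]
13 [[-0.19  -0.144  0.085]
 [-0.186 -0.081  0.091]
 [-0.175 -0.073  0.093]]
```

Stop felt: 12 N, 7 mm short of the command, and the front's depth agrees. Next I release, rise and look into the drawer.

```bash
python3 -m jog '[[[0,0,0],0,0.034],[[0,0,0],0,0.034],[[0,0,0],0,0.034],[[0,0,-0.02],0,0.034],[[0,0,-0.04],0,0.034],[[0,0,-0.05],0,0.034],[[0,0,-0.05],0,0.034],[[0,0,-0.05],0,0.034]]' 40
python3 -m jog '[[[-0.02,0.03,-0.02],0,0.06],[[-0.02,0.03,0],0,0.06],[[-0.01,0.03,0],0,0.06],[[0,0.02,0],0,0.06],[[0,0,0],0,0.06],[[0,0,0],0,0.06],[[0,0,0],0,0.06],[[0,0,0],0,0.06]]'
python3 - <<'E'
from h import *
np.set_printoptions(precision=3,suppress=True)
p=cap("wrist","w2")
for n in("stored_strut","wheel","drawer_handle"):
    for d in env.spot_in(p,n)[:2]: print(n,round(d["score"],2),np.round(d["pixel"]),cabf(cloud(p,d["pixel"]),o=(.6524,.0819)))
P=cloud(p);Q=cabf(P,o=(.6524,.0819)); f=Q-[-.087,0,.019]
m=(f[:,2]>.062)&(f[:,2]<.082)&(f[:,0]<-.07)&(f[:,0]>-.13); print("front",np.percentile(f[m],[1,50,99],axis=0))
m=(f[:,2]>.040)&(f[:,2]<.058)&(abs(f[:,0])<.07); h,e=np.histogram(f[m,1],np.arange(-.2,.2,.005)); print([(round(a,3),int(b)) for a,b in zip(e,h) if b>15])
m=(f[:,2]>.01)&(f[:,2]<.045)&(abs(f[:,0])<.08)&(f[:,1]<-.015)&(f[:,1]>-.148);r=cv2.minAreaRect(f[m][:,:2].astype(np.float32)); print("stored",m.sum(),r,np.median(f[m],axis=0))
m=(f[:,2]<.01)&(abs(f[:,0])<.07)&(abs(f[:,1])<.14);print("floor z",np.median(f[m,2]))
E
```

```text
time_s: 7.9
tool_pos: [0.4149, 0.1, 0.2641]
tool_rot: [-2.371, -2.059, 0.002]
wrist_force: [1.9, -0.6, -1.2]
opening: 0.0342
time_s: 8.7
tool_pos: [0.5171, 0.0354, 0.2823]
tool_rot: [-2.372, -2.06, 0.001]
wrist_force: [0.4, -0.0, 0.8]
opening: 0.0598
stored_strut 0.68 [373. 236.] [[-0.072 -0.106  0.046]]
wheel 0.67 [378.  31.] [[-0.073  0.103  0.045]]
drawer_handle 0.87 [352. 136.] [[-0.094  0.003  0.017]]
front [[-0.102 -0.162  0.063]
 [-0.094 -0.002  0.072]
 [-0.087  0.116  0.074]]
[(np.float64(-0.16), 238), (np.float64(-0.155), 824), (np.float64(-0.005), 662), (np.float64(0.0), 201)]
stored 2990 ((0.012884587049484253, -0.11081547290086746), (0.0342632532119751, 0.1344415843486786), 89.11160278320312) [ 0.014 -0.108  0.028]
floor z -0.000534007632945626
```

View pics/w2.png

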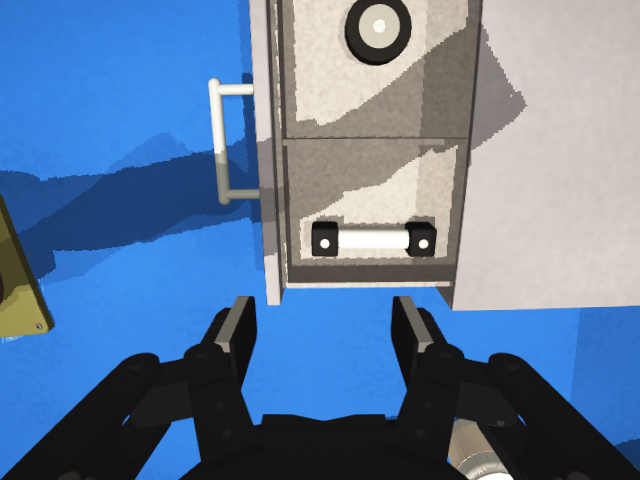

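The open drawer shows the stored strut at (373,238) in the −y compartment, the wheel at (378,28), and a free strip between the strut and the divider (row 137). On to the loose strut.

```bash
python3 -c "
from h import *
plan([.51,-.30,.28],-7.43,8)" | head -3
python3 -m jog '[[[-0.042,0.006,0],0,0.06],[[-0.042,0.006,0],0,0.06],[[-0.042,0.006,0],0,0.06],[[-0.042,0.006,0],0,0.06],[[-0.042,0.006,0],0,0.06],[[-0.042,0.006,0],0,0.06],[[-0.042,0.006,0],0,0.06],[[-0.042,0.006,0],0,0.06]]'
cat > st.py <<'E'
from h import *
np.set_printoptions(precision=3,suppress=True)
p=cap("wrist","w3"); P=cloud(p)
for d in env.spot_in(p,"strut")[:2]: print(round(d["score"],2),np.round(d["pixel"]),cloud(p,d["pixel"]))
m=(P[:,2]>.012)&(P[:,2]<.05)&(abs(P[:,0]-.515)<.09)&(abs(P[:,1]+.345)<.09)
r=cv2.minAreaRect(P[m][:,:2].astype(np.float32)); print("strut",m.sum(),r,P[m].mean(0),np.percentile(P[m,2],98))
S=P[m][:,:2]; c=np.array(r[0]); w,V=np.linalg.eigh(np.cov(S.T)); print("axis deg",np.degrees(np.arctan2(V[1,1],V[0,1])))
E
python3 st.py
```

```text
q [ 0.19  0.52 -0.54  1.8   0.33  0.91 -0.65] t 8.9 turn -0.7 tilt [-0.  0. -1.]
[[-0.042, 0.005, 0.0], -0.09]
[[-0.042, 0.005, 0.0], -0.09]
time_s: 9.7
tool_pos: [0.5179, -0.3063, 0.2824]
tool_rot: [2.373, 2.058, 0.0]
wrist_force: [0.6, -0.7, 0.4]
opening: 0.0601
0.91 [321. 223.] [[ 0.511 -0.338  0.025]]
strut 2881 ((0.5104630589485168, -0.34404242038726807), (0.03475045785307884, 0.14017653465270996), 88.7400131225586) [ 0.511 -0.342  0.029] 0.034846714346595656
axis deg 178.88299944341657
```

View pics/w3.png

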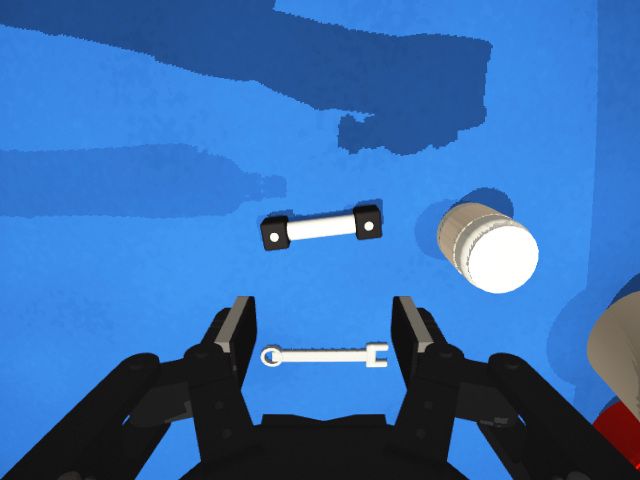

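The strut runs from (275,235) to (370,222), level and clear of the can (490,245) and the wrench (325,356). I turn, descend and then check.

```bash
python3 -c "
from h import *
plan([.5105,-.344,.1],88.8,12)"
```

```text
q [ 0.76  0.64 -0.52  1.56  0.36  1.04 -0.02] t 9.8 turn 82.4 tilt [-0.005 -0.001 -1.   ]
[[-0.003, -0.0, 0.015], 6.87]
[[-0.003, 0.0, 0.015], 6.87]
[[-0.002, 0.001, 0.015], 6.87]
[[-0.002, 0.001, 0.015], 6.87]
[[-0.002, 0.001, 0.015], 6.87]
[[-0.002, 0.001, 0.015], 6.87]
[[-0.002, 0.002, 0.015], 6.87]
[[-0.002, 0.002, 0.015], 6.87]
[[-0.001, 0.002, 0.015], 6.87]
[[-0.001, 0.002, 0.015], 6.87]
[[-0.001, 0.002, 0.015], 6.87]
[[-0.001, 0.002, 0.015], 6.87]
```

```bash
python3 -m jog '[[[-0.003,0,0.015],6.87,0.06],[[-0.003,0,0.015],6.87,0.06],[[-0.002,0.001,0.015],6.87,0.06],[[-0.002,0.001,0.015],6.87,0.06],[[-0.002,0.001,0.015],6.87,0.06],[[-0.002,0.001,0.015],6.87,0.06],[[-0.002,0.002,0.015],6.87,0.06],[[-0.002,0.002,0.015],6.87,0.06]]'
python3 -m jog '[[[-0.001,0.002,0.015],6.87,0.06],[[-0.001,0.002,0.015],6.87,0.06],[[-0.001,0.002,0.015],6.87,0.06],[[-0.001,0.002,0.015],6.87,0.06],[[0,0,0],0,0.06],[[0,0,0],0,0.06],[[0,0,0],0,0.06],[[0,0,0],0,0.06]]'
sed -i 's/w3/w4/' st.py; python3 st.py;  python3 -c "
from h import *
plan([.5105,-.344,.006],88.8,6)"
```

```text
time_s: 10.6
tool_pos: [0.5156, -0.3243, 0.1618]
tool_rot: [-3.057, -0.724, -0.0]
wrist_force: [-0.2, -0.6, -0.2]
opening: 0.0598
time_s: 11.4
tool_pos: [0.5145, -0.3337, 0.1032]
tool_rot: [3.141, -0.014, 0.003]
wrist_force: [0.4, 0.4, -0.5]
opening: 0.0601
0.82 [337. 240.] [[ 0.523 -0.345  0.028]]
strut 8478 ((0.5103882551193237, -0.34485337138175964), (0.03416374698281288, 0.1395956575870514), 88.86266326904297) [ 0.517 -0.345  0.029] 0.034733371825057535
axis deg 178.87492252766552
q [ 0.54  0.84 -0.07  1.71  0.09  0.59 -1.16] t 11.5 turn 0.6 tilt [ 0.001  0.    -1.   ]
[[-0.001, 0.002, 0.016], 0.11]
[[-0.001, 0.002, 0.016], 0.11]
[[-0.001, 0.002, 0.016], 0.11]
[[-0.001, 0.002, 0.016], 0.11]
[[-0.001, 0.002, 0.016], 0.11]
[[-0.001, 0.002, 0.016], 0.11]
```

```bash
python3 -m jog '[[[-0.002,0.004,0.016],0.3,0.06],[[-0.002,0.004,0.016],0.3,0.06],[[0,0.003,0.016],0,0.06],[[0,0,0.016],0,0.06],[[0,0,0.016],0,0.06],[[0,0,0.012],0,0.06],[[0,0,0.005],0,0.06],[[0,0,0],0,0.06]]'
python3 -m jog '[[[0,0,0],0,0],[[0,0,0],0,0],[[0,0,0],0,0],[[0,0,0],0,0],[[0,0,0],0,0],[[0,0,0],0,0],[[0,0,0],0,0],[[0,0,0],0,0]]' 60
```

```text
time_s: 12.3
tool_pos: [0.5094, -0.3441, 0.0044]
tool_rot: [-3.141, 0.032, 0.002]
wrist_force: [0.1, 1.0, -0.1]
opening: 0.0602
time_s: 13.1
tool_pos: [0.5103, -0.3446, 0.0064]
tool_rot: [3.141, -0.032, 0.002]
wrist_force: [-1.1, 1.1, 5.4]
opening: 0.0198
```

```bash
python3 -m jog '[[[0,0,-0.01],0,0],[[0,0,-0.02],0,0],[[0,0,-0.03],0,0],[[0,0,-0.04],0,0],[[0,0,-0.04],0,0],[[0,0,-0.03],0,0],[[0,0,-0.01],0,0],[[0,0,0],0,0]]' 60
python3 -c "
from h import *
plan([.56,.0466,.18],82.57,14)"
```

```text
time_s: 13.9
tool_pos: [0.5101, -0.345, 0.1865]
tool_rot: [3.14, -0.033, 0.003]
wrist_force: [0.3, 0.2, -3.8]
opening: 0.02
q [ 0.56  0.73 -0.08  1.65  0.08  0.77 -1.14] t 13.9 turn 6.2 tilt [ 0.002  0.001 -1.   ]
[[0.003, -0.028, 0.0], 0.45]
[[0.003, -0.028, 0.0], 0.45]
[[0.003, -0.028, 0.0], 0.45]
[[0.002, -0.028, 0.0], 0.45]
[[0.002, -0.028, 0.0], 0.45]
[[0.002, -0.028, 0.0], 0.45]
[[0.002, -0.028, 0.0], 0.45]
[[0.001, -0.028, 0.0], 0.45]
[[0.001, -0.028, 0.0], 0.45]
[[0.001, -0.028, 0.0], 0.45]
[[0.001, -0.028, 0.0], 0.45]
[[0.001, -0.028, 0.0], 0.45]
[[0.0, -0.028, 0.0], 0.45]
[[0.0, -0.028, 0.0], 0.45]
```

```bash
python3 -m jog '[[[0.003,-0.015,0],0.45,0],[[0.003,-0.028,0],0.45,0],[[0.003,-0.028,0],0.45,0],[[0.002,-0.028,0],0.45,0],[[0.002,-0.028,0],0.45,0],[[0.002,-0.028,0],0.45,0],[[0.002,-0.028,0],0.45,0],[[0.002,-0.028,0],0.45,0]]'
python3 -m jog '[[[0.001,-0.028,0],0.45,0],[[0.001,-0.028,0],0.45,0],[[0.001,-0.028,0],0.45,0],[[0.001,-0.028,0],0.45,0],[[0.001,-0.028,0],0.45,0],[[0,-0.028,0],0.45,0],[[0,-0.026,0],0.35,0],[[0,-0.015,0],0,0]]'
python3 -c "
from h import *
p=cap('wrist','w5'); Q=cabf(cloud(p),o=(.6524,.0819))-[-.087,0,.019]
np.set_printoptions(precision=3,suppress=True)
m=(Q[:,2]>.01)&(Q[:,2]<.045)&(abs(Q[:,0])<.08)&(Q[:,1]<-.07)&(Q[:,1]>-.148); print(m.sum(),np.percentile(Q[m,1],[2,98]))
m=(Q[:,2]>.062)&(Q[:,2]<.082)&(Q[:,0]<-.07)&(Q[:,0]>-.13); print('front',m.sum(),np.percentile(Q[m],[1,50,99],axis=0))
m=(Q[:,2]>.04)&(Q[:,2]<.058)&(abs(Q[:,0])<.08)&(abs(Q[:,1])<.02); print('div',m.sum(),np.percentile(Q[m,1],[2,98]))
plan([.56,.0466,.08],82.57,8)"
```

```text
time_s: 14.7
tool_pos: [0.5376, -0.1317, 0.1831]
tool_rot: [-3.138, 0.13, 0.007]
wrist_force: [-0.4, 1.4, -2.0]
opening: 0.0194
time_s: 15.5
tool_pos: [0.565, 0.0768, 0.1831]
tool_rot: [-3.134, 0.208, 0.007]
wrist_force: [-0.6, 0.4, -1.9]
opening: 0.02
5803 [-0.126 -0.094]
front 3354 [[-0.101 -0.165  0.062]
 [-0.088  0.096  0.071]
 [-0.086  0.162  0.073]]
div 218 [-0.005  0.001]
q [-0.23  0.68  0.03  1.79 -0.04  0.68 -1.89] t 15.55 turn -0.0 tilt [-0.004 -0.003 -1.   ]
[[-0.0, 0.004, 0.013], -0.0]
[[-0.0, 0.004, 0.013], -0.0]
[[-0.0, 0.004, 0.013], -0.0]
[[-0.0, 0.004, 0.013], -0.0]
[[-0.0, 0.004, 0.013], -0.0]
[[-0.0, 0.004, 0.013], -0.0]
[[-0.0, 0.004, 0.013], -0.0]
[[-0.0, 0.004, 0.013], -0.0]
```

View pics/w5.png

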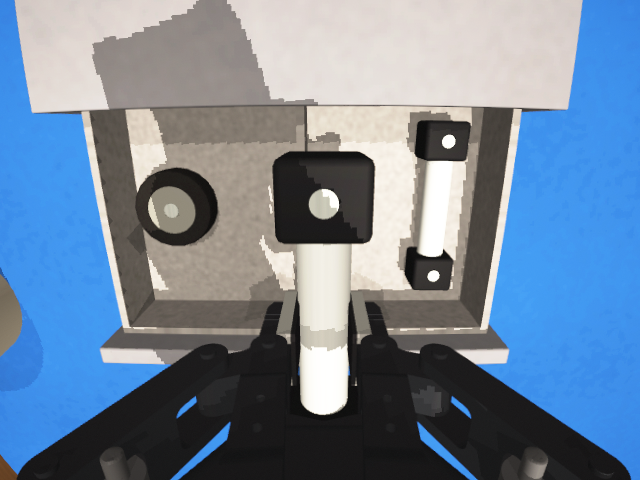

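The strut is held straight at (322,200), the stored strut is at (437,205), the divider at column 306 and the wheel at (177,207). I shift 31 mm towards the strip and descend.

```bash
python3 -m jog '[[[0,0.010,0],0,0],[[0,0.012,0],0,0],[[0,0.009,0.01],0,0],[[0,0,0.02],0,0],[[0,0,0.025],0,0],[[0,0,0.025],0,0],[[0,0,0.015],0,0],[[0,0,0.005],0,0]]'
python3 -c "
from h import *
plan([.56,.0466,.0265],82.57,8)" | head -3
```

```text
time_s: 16.35
tool_pos: [0.5609, 0.0392, 0.0831]
tool_rot: [3.132, -0.219, -0.006]
wrist_force: [-0.5, -0.1, -1.8]
opening: 0.02
q [-0.16  0.83  0.02  1.87 -0.03  0.44 -1.84] t 16.35 turn -0.6 tilt [-0.004  0.002 -1.   ]
[[-0.0, -0.001, 0.007], -0.07]
[[-0.0, -0.001, 0.007], -0.07]
```

```bash
python3 -m jog '[[[0,-0.004,0],-0.3,0],[[0,-0.003,0.004],-0.3,0],[[0,0,0.01],0,0],[[0,0,0.01],0,0],[[0,0,0.01],0,0],[[0,0,0.01],0,0],[[0,0,0.006],0,0],[[0,0,0],0,0]]'
python3 -m jog '[[[0,0,0.002],0,0],[[0,0,0.002],0,0],[[0,0,0.001],0,0],[[0,0,0.001],0,0],[[0,0,0],0,0],[[0,0,0],0,0],[[0,0,0],0,0],[[0,0,0],0,0]]'
```

```text
time_s: 17.15
tool_pos: [0.5629, 0.0486, 0.0341]
tool_rot: [3.135, -0.198, -0.003]
wrist_force: [-0.4, 0.1, -2.1]
opening: 0.0196
time_s: 17.95
tool_pos: [0.5637, 0.0488, 0.0294]
tool_rot: [3.135, -0.198, 0.0]
wrist_force: [-0.5, -1.2, -2.9]
opening: 0.02
```

```bash
python3 -m jog '[[[0,0,0.001],0,0],[[0,0,0.001],0,0],[[0,0,0.001],0,0],[[0,0,0],0,0],[[0,0,0],0,0],[[0,0,0],0,0],[[0,0,0],0,0],[[0,0,0],0,0]]'
```

```text
time_s: 18.75
tool_pos: [0.5637, 0.0487, 0.0263]
tool_rot: [3.135, -0.198, 0.0]
wrist_force: [-0.1, 1.3, -2.9]
opening: 0.0201
```

```bash
python3 -m jog '[[[0,0,0.001],0,0],[[0,0,0.001],0,0],[[0,0,0],0,0],[[0,0,0],0,0],[[0,0,0],0,0],[[0,0,0],0,0],[[0,0,0],0,0],[[0,0,0],0,0]]'
```

```text
time_s: 19.55
tool_pos: [0.5643, 0.0487, 0.0253]
tool_rot: [-3.135, 0.198, -0.003]
wrist_force: [-1.3, 0.3, 6.9]
opening: 0.02
```

Contact: the wrist force rose from −2.9 N to +6.9 N. I release and rise.

```bash
python3 -m jog '[[[0,0,0],0,0.026],[[0,0,0],0,0.03],[[0,0,0],0,0.036],[[0,0,0],0,0.036],[[0,0,0],0,0.036],[[0,0,-0.005],0,0.036],[[0,0,-0.015],0,0.036],[[0,0,-0.03],0,0.036]]'
python3 -m jog '[[[0,0,-0.04],0,0.036],[[0,0,-0.05],0,0.036],[[0,0,-0.05],0,0.036],[[0,0,-0.03],0,0.036],[[-0.02,0,0],0,0.036],[[-0.03,0,0],0,0.036],[[-0.02,0,0],0,0.036],[[0,0,0],0,0.036]]'
python3 - <<'E'
from h import *
np.set_printoptions(precision=3,suppress=True)
p=cap("wrist","w6"); Q=cabf(cloud(p),o=(.6524,.0819))-[-.087,0,.019]
for n,lo,hi in(("stored",-.148,-.079),("strut",-.079,-.012)):
    m=(Q[:,2]>.01)&(Q[:,2]<.045)&(abs(Q[:,0])<.083)&(Q[:,1]<hi)&(Q[:,1]>lo)
    print(n,m.sum(),cv2.minAreaRect(Q[m][:,:2].astype(np.float32)),"ztop",np.percentile(Q[m,2],[50,98]))
m=(Q[:,2]>.062)&(Q[:,2]<.082)&(Q[:,0]<-.07)&(Q[:,0]>-.13); print('front',m.sum(),np.percentile(Q[m],[1,50,99],axis=0))
for c,b in(("paint_can",(.7,-.37)),("wrench",(.5,-.53))):
    for k in("scene","side"):
        q=cap(k)
        for d in env.spot_in(q,c)[:1]: print(c,k,cloud(q,d["pixel"])[0],d["score"])
E
```

```text
time_s: 20.35
tool_pos: [0.5623, 0.0486, 0.0741]
tool_rot: [3.135, -0.198, -0.005]
wrist_force: [-0.7, 0.4, 0.8]
opening: 0.0359
time_s: 21.15
tool_pos: [0.491, 0.0578, 0.2455]
tool_rot: [-3.135, 0.196, 0.003]
wrist_force: [1.0, -0.3, 0.2]
opening: 0.0361
stored 5301 ((0.0009149536490440369, -0.11492212116718292), (0.06867315620183945, 0.16439057886600494), 89.08940124511719) ztop [0.03 0.04]
strut 5184 ((-0.0033981427550315857, -0.045500367879867554), (0.15476642549037933, 0.06685055792331696), 0.05210994556546211) ztop [0.031 0.039]
front 6711 [[-0.101 -0.163  0.063]
 [-0.092 -0.005  0.072]
 [-0.086  0.16   0.074]]
paint_can scene [ 0.711 -0.384  0.1  ] 0.74
paint_can side [ 0.683 -0.338  0.071] 0.86
wrench scene [ 0.491 -0.528  0.008] 0.94
```

View pics/w6.png

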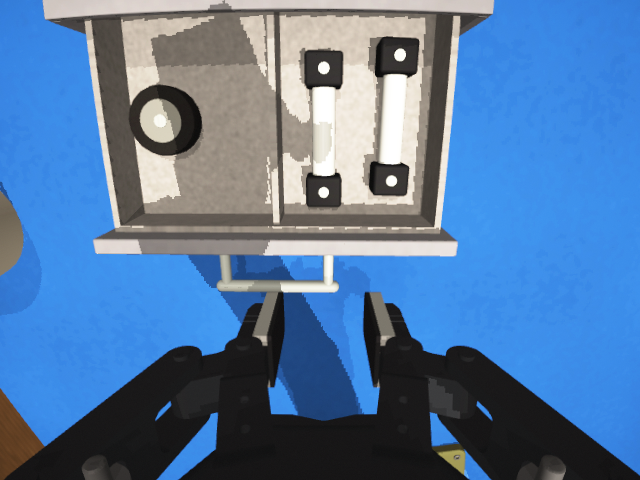

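Both struts lie side by side at (323,130) and (393,115), and the wheel at (165,120) is untouched. The drawer front has not moved, and the gripper is clear. Handing in.

```bash
python3 -c "
from cell import env
print(env.close_job())"
```

```text
the job is handed in; nothing more can be done
None
```

I pulled the drawer to its stop, laid the loose strut beside the stored one, and handed the job in at about 21.5 s. The hand-in gave no verdict.

- **Drawer:** At the end of the pull the wrist force reached about 15 N and the arm came up 7 mm short of the command. The depth picture puts the front panel where it should be at the stop, and it was still there after the strut was laid.
- **Strut:** I gripped it mid-tube and lowered it in 1 mm steps until the wrist force rose about 10 N on contact, then released. In the last picture it lies flat, parallel to the stored strut, at about x = 0, y = −0.045 m in the drawer_floor frame, clear of the divider.
- **Other things:** The stored strut and wheel look untouched in the pictures. For the can and wrench, the spots found at the end lie within about 10 mm of the start.
- **Checks that fell short:** In the last picture the box fits around the two struts came out oversized (about 155–164 × 67–69 mm instead of 140 × 34). They probably took in wall points, so the strut's position is rough. The side camera did not find the wrench. I did not re-measure the bucket, but the arm never went near it.

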